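# Inspect a watch under the spring-return loupe

### The arm

A 7-joint arm with a two-finger parallel gripper is mounted at the origin on the work surface. World frame = base frame: x ahead of the robot, y to its left, z up, the work surface at z = 0. Lengths are in m, angles in rad, forces in N, time in s.
With the tool pointing down it reaches from about 0.4 to 0.875 m from the base axis. Payload 19.3 kg.
Tool frame: the origin (TCP) lies at the very end of the fingers, on their centre line; the grasp point (between the pads) lies 19 mm behind it; z points along the fingers, y is the line along which they close (so a half turn about z gives the same grasp; the last joint's range is limited). The gripper opens to 85 mm and grips with 20 to 120 N. Pads are 22 mm wide; open, the fingers measure 114 mm over their backs; the gripper's body (76 mm by 85 mm) begins 54 mm behind the grasp point. The pads swing forward as they close: fully open they stand 13 mm farther back than shut.
Start: joints at [1.053, 0.521, -0.036, 1.599, 0.021, 1.021, -0.113], TCP at [0.271, -0.563, 0.21] pointing down, gripper open.
Joint ranges: [-2.91, 2.91], [-0.3, 2.13], [-1.5, 1.42], [0.17, 2.43], [-1.26, 4.41], [0.16, 1.93], [-2.52, 2.52]. Speed limits (rad/s): [1.89, 1.89, 2.39, 2.39, 3.01, 3.01, 3.01].

### API

Orientations are given as [roll, pitch, yaw] about the fixed x, y, z axes, in that order (R = Rz(yaw) Ry(pitch) Rx(roll)).
In Python, from workcell import monitor, viewer, bot gives the robot as it stands.
- The arm moves only by the tool move_arm, never from a script. Its arguments are lists of equal length, an entry for each row: "gripper": the opening, from 0 (shut) to 1 (fully open); "linear": the shift along the tool's x, y, z in cm, a list of three; "twist": the turn about the tool's z in degrees. A call has 1 to 8 rows; each row shifts and turns the commanded pose from where the row before left it, along the tool's axes as they then stand; what a row does not reach is not made up. A row lasts 1/10 s, in which the tool goes at most 50 mm and 8.59 degrees, less where a joint would pass 70% of its speed; a pose out of reach is approached as far as the arm can. A call with a gripper value outside its range is refused whole. The fingers move at their own pace and stop on an object; "squeeze" is the grip in N (left out, the last holds). Time passes only in rows, so rows that do not move let the fingers close. It gives the time, the measured TCP pose, the force, the opening and the grip force at its end, in the units of the state.
- monitor.observe(): the state, without advancing time (a new reading comes with each control period).
- viewer.grab_frame(name): name is "side" or "top"; returns a dict with "img" (420x560x3 uint8, red, green, blue), "K" (3x3 intrinsics, pixels), "k1" (the pictures are not rectified: a ray, as slopes to the right and down, at radius r is drawn at 1 + k1 r^2 times it, then the intrinsics apply), "eye" and "rotation" of the camera in the world. Camera axes: x right, y up, looking along -z (the intrinsics and any distortion apply to the point x, -y, -z); pixel columns grow to the right and rows downward; lengths in m; the calibration is good to about 2 mm. A picture is of the moment at which its call begins. There is no depth.
- bot.job_done(): hands the job in; it is judged then, once.
The state is a dict: "clock": time; "qpos": joint angles; "qd": joint speeds; "joint_efforts": joint torques, N m; "position": TCP position; "tool_rot": TCP orientation; "force": force on the tool from outside, world axes, zero at the start; "moment": the same for the moment, N m; "grip_width": finger opening in m; "finger_force": force on a finger pad.
Only numpy, scipy, OpenCV 4.12 (cv2) and the standard library are available. Lean on these libraries where they do the work, as an engineer would, in place of code of your own. Each camera call takes 0.05 s, during which the arm holds its last target. There are 200 camera calls.

### The job

Take the larger of the two watches out of the wooden tray and set it gently, face up, into the round nest of the inspection stand, without dropping it. Then, by its upright peg, swing the spring-loaded loupe arm round over the watch until it is fully against its stop, and finish while still holding it there: the arm springs back if you let go, so the program ends with the arm held. Leave the small watch, the jar and the pliers where they are.

Things in the scene. Friction and masses are not known exactly. Their poses are not given: they have to be found in the camera images.
- watch: The larger watch head: steel, 40 mm round case 13 mm high, ~90 g. Origin: centre of the underside, z up through the white dial. Its round back is 34 mm wide, 5 mm deep. At each end of its y axis a solid end link; grip it along y by the links' flat outer faces: 48 mm apart, 22 mm wide, 5.3 to 12.3 mm above the underside. A crown stands out 4 mm at +x. Starts face up in either half of the tray
- small_watch: The smaller watch head, same style: 26 mm case, 33 mm over its links, 13 mm high, origin at the centre of its underside. It lies face up on the tray's floor in the other half of the tray. To be left alone
- tray: Open wooden tray, 280 mm along its x, 220 mm along its y, 30 mm high, walls and floor 7 mm thick, fixed to the bench. Origin at the centre of its underside; one watch lies in each half along its x, 55 to 80 mm from the middle, within 25 mm of its x axis
- stand: Inspection stand, fixed to the bench: steel base plate 200 x 130 x 10 mm, origin at the centre of its underside. On it at x = -50 mm (the robot's side) a 52 mm square, 20 mm high grey nest block (its top 30 mm above the bench); at x = +50 mm a 26 mm round pivot post that carries the loupe arm
- nest (a point): Centre of the floor of the round nest in the grey block, 26 mm above the bench. The nest is open upward, 37 mm in diameter and 4 mm deep, so the watch's 34 mm back drops in and stands on its floor at any yaw, case and links 1 mm above the block's top. z up
- pivot (a point): On the vertical axis of the loupe arm, 58 mm above the bench, at the level of the arm's underside
- loupe_arm (a joint): Angle (rad) of the loupe arm about the upright axis at pivot. 0: parked at the stand's +y side; grows counterclockwise from above, towards the robot's side, to the stop at 1.4, where the arm points along the stand's -x, lens over the nest. A spring pulls it back to 0: about 2 N at the peg when parked, 4.5 N at the stop. Flat bar 58 to 66 mm above the bench; it clears the seated watch
- lens (a point): Centre of the loupe's lens, on the arm, 100 mm from its axis, 62 mm above the bench; lens ring 52 mm across, its top at 67 mm
- peg: Upright black round peg on the free end of the loupe arm, the handle by which it is swung: 14 mm in diameter, 42 mm tall, from 66 to 108 mm above the bench, 150 mm from the pivot axis. Origin at the centre of its foot (66 mm above the bench); it revolves freely about its own upright axis like a crank handle
- jar: Small closed glass jar with a steel cap, 42 mm in diameter, 42 mm tall, on the bench at the stand's +y side, nearer the robot; origin under its centre. To be left alone
- pliers: Pliers with black grips, 185 mm long, lying flat on the bench beyond the stand, 14 mm high; origin near the joint. To be left alone

How it is judged:
By the outcome, as a careful person would: the job done as asked, in the order asked, and still so for the second after the job is handed in, while the arm keeps its last pose, push and grip.
It also fails if it takes over 48 s, if anything falls off the work surface, if the arm or the gripper's body presses on something with over 40 N, if the wrist force passes 120 N, or if a joint passes its speed limit or range.

## Working session

There is one attempt and no reset: what is moved stays moved. The work goes in short steps, Python scripts to look and compute and a tool call to move; the robot and the scene stay as the last step left them, time stands still between calls to the robot, and variables do not carry over. Pictures are saved under pics/ and viewed, at most 10 in all, crops included, and the job is handed in when it is done.

Besides the shell and the picture viewer there is one more tool, called as name([rows], argument=value, ...), one row to a line, values as JSON. move_arm: Moves the arm, as the interface text tells. Its arguments: {"type":"object","properties":{"gripper":{"type":"array"},"linear":{"type":"array"},"twist":{"type":"array"},"squeeze":{"type":"number"}},"required":["gripper","linear","twist"]}

```bash
ls; mkdir -p pics; python3 - <<'E'
from workcell import monitor, viewer, bot
import cv2,pickle
d={}
for n in("top","side"):
    f=viewer.grab_frame(n); d[n]=f
    cv2.imwrite(f"pics/{n}0.png",f["img"][:,:,::-1]); print(n,f["K"],f["k1"],f["eye"],f["rotation"])
pickle.dump(d,open("f0.pkl","wb")); print(monitor.observe())
E
```

```text
pics
top [[520.10510088   0.         276.47469833]
 [  0.         520.10510088 216.12389787]
 [  0.           0.           1.        ]] -0.06858748900072424 [0.39025788 0.04099872 1.2669504 ] [ 0.15586163 -0.01353037 -1.5448867 ]
side [[423.0415237    0.         278.21921891]
 [  0.         423.0415237  210.9336121 ]
 [  0.           0.           1.        ]] -0.07605805908387521 [ 0.46602015 -0.66428576  0.67958707] [ 0.86873535  0.01908737 -0.17606382]
{'clock': 0.1, 'qpos': array([ 1.05277431,  0.52192967, -0.03632901,  1.59992386,  0.02119939,
        1.02110637, -0.11277915]), 'qd': array([-2.14081196e-03,  2.24850682e-05,  2.04777528e-05, -6.37270479e-04,
        5.91041803e-04, -3.65214435e-04,  4.08809967e-04]), 'joint_efforts': array([ 3.72334311e-03, -9.28490496e+01,  1.98401526e+00, -3.70528471e+01,
        1.80700142e-02,  5.52860816e-03,  6.70574423e-05]), 'position': array([ 0.27046299, -0.5631053 ,  0.21000841]), 'tool_rot': array([-3.14061261e+00,  6.69347167e-05,  4.47832485e-01]), 'force': array([0.26146076, 0.46979677, 0.43285764]), 'moment': array([-0.10281658, -0.00225107, -0.00250131]), 'finger_force': 0.0, 'grip_width': 0.08532884794206022}
```

View pics/top0.png

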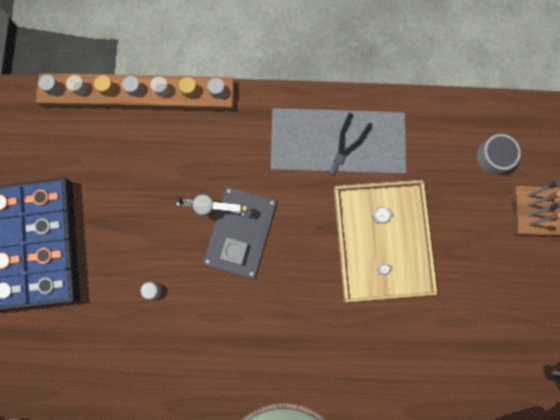

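View pics/side0.png

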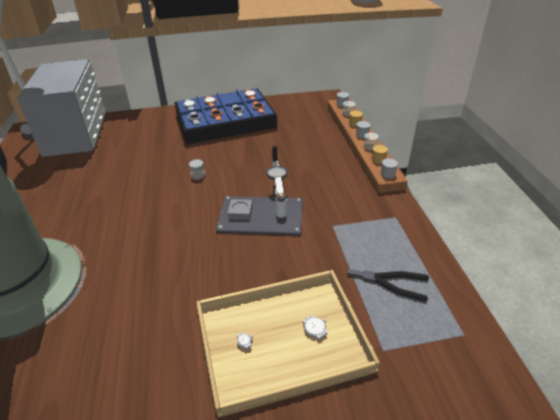

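The top view shows the larger watch at (382,215), the small one at (385,269), the nest at about (236,251), the pivot at about (245,210), the peg at about (180,202) and the jar at (150,291). In the side view the large watch is at (315,327). Next I'll zoom in and measure.

```bash
cat > h.py <<'E'
import numpy as np,cv2,pickle
from scipy.spatial.transform import Rotation as R
def rot(f): return R.from_euler('xyz',f["rotation"]).as_matrix()
def ray(f,px):
    K=f["K"]; p=np.atleast_2d(np.array(px,float)).reshape(-1,1,2)
    n=cv2.undistortPoints(p,K,np.array([f["k1"],0,0,0,0.]))[:,0]
    return np.c_[n[:,0],-n[:,1],-np.ones(len(n))]@rot(f).T
def plane(f,px,z):
    d=ray(f,px); e=np.array(f["eye"]); return e+d*((z-e[2])/d[:,2])[:,None]
def proj(f,P):
    c=(np.atleast_2d(P)-f["eye"])@rot(f); n=np.c_[c[:,0],-c[:,1],-c[:,2]]
    return cv2.projectPoints(n,np.zeros(3),np.zeros(3),f["K"],np.array([f["k1"],0,0,0,0.]))[0][:,0]
def crop(f,c,w,h,s): 
    x,y=c; return cv2.resize(f["img"][y-h//2:y+h//2,x-w//2:x+w//2,::-1],None,fx=s,fy=s,interpolation=cv2.INTER_CUBIC)
E
python3 - <<'E'
from h import *
d=pickle.load(open("f0.pkl","rb")); t,s=d["top"],d["side"]
a=np.hstack([crop(t,(382,215),40,30,10),crop(s,(315,327),40,30,10)])
b=np.hstack([crop(t,(225,230),110,82,400/110)[:298],crop(s,(260,190),110,82,400/110)[:298]])
cv2.imwrite("pics/z1.png",np.vstack([a,b[:, :800]]))
def tri(p,q):
    a,b=ray(t,p)[0],ray(s,q)[0]; A=np.c_[a,-b]; u=np.linalg.lstsq(A,np.array(s["eye"])-t["eye"],rcond=None)[0]
    P=t["eye"]+u[0]*a;Q=s["eye"]+u[1]*b; return (P+Q)/2,np.linalg.norm(P-Q)
print("watch",tri((382,215),(315,327)),plane(t,(382,215),.02),plane(s,(315,327),.02))
print("nest",plane(t,(236,251),.03),plane(s,(240,210),.03))
E
```

```text
watch (array([ 0.59817876, -0.22905492,  0.01689525]), np.float64(0.002126057588195773)) [[ 0.59658845 -0.22830234  0.02      ]] [[ 0.59863758 -0.23101724  0.02      ]]
nest [[0.49825334 0.12349683 0.03      ]] [[0.49928867 0.11560448 0.03      ]]
```

View pics/z1.png

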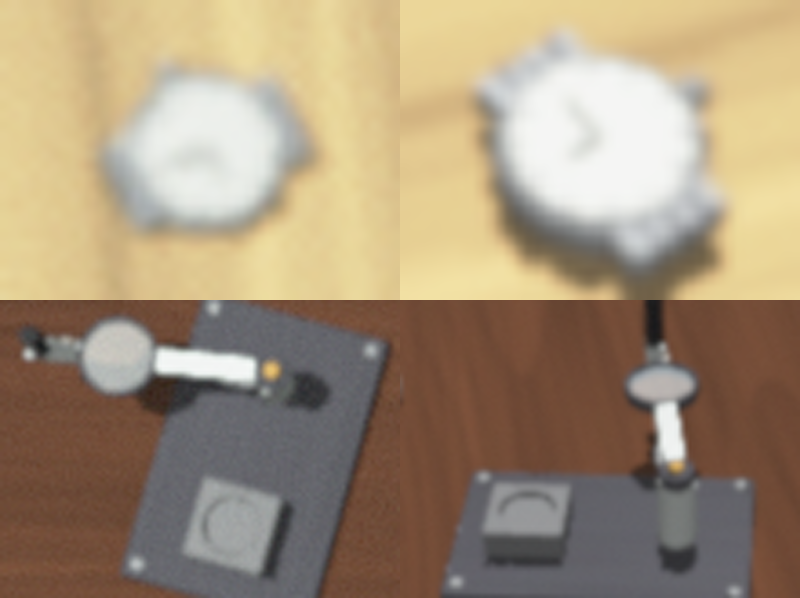

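The zoom shows the watch's links at lower left and upper right in the top view, with the crown at (165,70) in the crop. The nest block corners and the plate bolts are also clear. I'll compute positions from masks and these points.

```bash
cat > m.py <<'E'
from h import *
d=pickle.load(open("f0.pkl","rb")); t,s=d["top"],d["side"]
def px(X,o,sc): return (np.array(X,float)+.5)/sc-.5+o
# watch silhouettes
for n,f,c in(("top",t,(382,215)),("side",s,(315,327))):
    cr=crop(f,c,44,44,8); o=np.array(c)-22
    hsv=cv2.cvtColor(cr,cv2.COLOR_BGR2HSV)
    for nm,m in(("body",(hsv[...,1]<62)),("dial",(hsv[...,1]<40)&(hsv[...,2]>215))):
        cs=cv2.findContours(m.astype(np.uint8),cv2.RETR_EXTERNAL,cv2.CHAIN_APPROX_NONE)[0]
        k=max(cs,key=cv2.contourArea)[:,0]; P=plane(f,px(k,o,8),.0195 if nm=="body" else .02)[:,:2]
        P32=(P*1000).astype(np.float32)
        (cx,cy),sz,a=cv2.minAreaRect(P32); 
        e=cv2.fitEllipse(P32)
        M=cv2.moments(P32); print(n,nm,"rect",np.round([cx,cy,*sz,a],1),"ell",np.round([*e[0],*e[1],e[2]],1),"cen",M["m10"]/M["m00"],M["m01"]/M["m00"])
L=lambda f,q,o:plane(f,px(np.array(q)-np.array([0 if f is t else 400,0]),o,10),.0193)
print("top crown",L(t,[(165,70)],(362,200)))
q=L(s,[(482,85),(560,35),(722,205),(640,270)],(295,312)); print("side links",q, "mid",q.mean(0),"yaw",np.degrees(np.arctan2(*((q[0]+q[1]-q[2]-q[3])[1::-1]))))
sc=400/110
T=lambda q,z:plane(t,px(np.array(q)-[0,300],(170,189),sc),z)
S=lambda q,z:plane(s,px(np.array(q)-[400,300],(205,149),sc),z)
for g,q in((T,[(207,478),(285,495),(265,575),(183,555)]),(S,[(490,487),(572,484),(565,535),(484,537)])):
    p=g(q,.03); print("block",p.mean(0),np.linalg.norm(np.diff(p,axis=0),axis=1))
print("nest circ",T([(230,525)],.03))
print("boltsT",T([(213,307),(371,349),(137,565)],.011)); print("boltsS",S([(483,476),(741,484),(735,592),(456,581)],.011))
for z in(.07,.075,.08):print("cap",z,T([(270,369)],z),S([(676,466)],z))
print("lens",T([(118,356)],.067),S([(662,385)],.067))
E
python3 m.py
```

```text
top body rect [ 597.3 -228.5   43.2   51.6   56.3] ell [ 597.9 -228.1   41.2   51.2   22.8] cen 597.7166111639169 -228.23395214914316
top dial rect [ 598.3 -228.8   33.1   32.7   33.7] ell [ 598.4 -228.8   32.    33.4   30.9] cen 598.342861715295 -228.81777139851874
side body rect [ 597.6 -228.9   45.6   52.2   53. ] ell [ 598.4 -229.5   42.    53.1   14.9] cen 598.2448755088512 -229.63174255404297
side dial rect [ 598.7 -226.5   35.1   35.9   50.7] ell [ 598.9 -226.    32.9   37.9    3.9] cen 598.956815066989 -226.6062469169173
top crown [[ 0.61739373 -0.21882945  0.0193    ]]
side links [[ 0.58008613 -0.21137617  0.0193    ]
 [ 0.59688207 -0.20320942  0.0193    ]
 [ 0.61708345 -0.24517394  0.0193    ]
 [ 0.59920864 -0.25552286  0.0193    ]] mid [ 0.59831507 -0.2288206   0.0193    ] yaw 114.54447422609731
block [0.4988864  0.12766317 0.03      ] [0.05256159 0.05398341 0.05525146]
block [0.50019376 0.12897729 0.03      ] [0.05560573 0.05316131 0.05285967]
nest circ [[0.49921001 0.1309507  0.03      ]]
boltsT [[0.64836702 0.14957951 0.011     ]
 [0.62248055 0.04183505 0.011     ]
 [0.47257392 0.19298043 0.011     ]]
boltsS [[0.47418077 0.19619403 0.011     ]
 [0.65000485 0.15132503 0.011     ]
 [0.62290694 0.04390713 0.011     ]
 [0.44755096 0.08952342 0.011     ]]
cap 0.07 [[0.59668978 0.10625377 0.07      ]] [[0.59671078 0.10577318 0.07      ]]
cap 0.075 [[0.59582746 0.10598118 0.075     ]] [[0.59563882 0.09945694 0.075     ]]
cap 0.08 [[0.59496513 0.10570859 0.08      ]] [[0.59456686 0.09314071 0.08      ]]
lens [[0.60295824 0.2046327  0.067     ]] [[0.60419046 0.20115495 0.067     ]]
```

Estimates: watch (0.598, -0.229) with its link axis at about 114.5°, nest (0.4995, 0.130), pivot (0.5965, 0.1067), stand yaw about -14.2°. Now moving above the watch.

move_arm([
  [2.0, -0.7, 0],
  [3, -1.1, 0],
  [3, -1.1, 0],
  [3, -1.1, 0],
  [3, -1.1, 0],
  [3, -1.1, 0],
  [3, -1.1, 0],
  [3, -1.1, 0],
], gripper=[0.8, 0.8, 0.8, 0.8, 0.8, 0.8, 0.8, 0.8], twist=[0, 0, 0, 0, 0, 0, 0, 0])

```text
clock: 0.9
position: [0.4422, -0.387, 0.2103]
tool_rot: [-3.141, 0.0, 0.448]
force: [-0.5, -0.5, -0.0]
grip_width: 0.0685
finger_force: 0.0
```

move_arm([
  [3, -1.1, 0],
  [3, -1.1, 0],
  [3, -1.1, 1],
  [3, -1.1, 2],
  [3, -1.1, 2],
  [3, -1.0, 2],
  [2, -1, 2],
  [1, -0.1, 1],
], gripper=[0.8, 0.8, 0.8, 0.8, 0.8, 0.8, 0.8, 0.8], twist=[0, 0, 0, 0, 0, 0, 0.6, 0.6])

```text
clock: 1.7
position: [0.5984, -0.2259, 0.1085]
tool_rot: [-3.139, 0.001, 0.429]
force: [0.1, -0.2, 0.0]
grip_width: 0.0682
finger_force: 0.0
```

move_arm([
  [0, 0, 2],
  [0, 0, 2],
  [0, 0, 1],
  [0, 0, 0],
], gripper=[0.8, 0.8, 0.8, 0.8], twist=[0, 0, 0, 0])

```text
clock: 2.1
position: [0.5971, -0.2292, 0.0595]
tool_rot: [-3.14, 0.002, 0.426]
force: [-0.4, -0.7, 0.9]
grip_width: 0.0684
finger_force: 0.0
```

```bash
python3 - <<'E'
from workcell import monitor, viewer
from h import *
o=monitor.observe();print(o["position"],np.degrees(o["tool_rot"]),o["force"])
f=viewer.grab_frame("side");t=viewer.grab_frame("top")
cv2.imwrite("pics/a1.png",np.hstack([crop(f,(315,310),80,100,5),crop(t,(382,215),80,100,5)]))
E
```

```text
[ 0.59708256 -0.22920993  0.05947695] [-1.79933683e+02  9.77771324e-02  2.44117322e+01] [-0.36973419 -0.68024594  0.8584584 ]
```

View pics/a1.png

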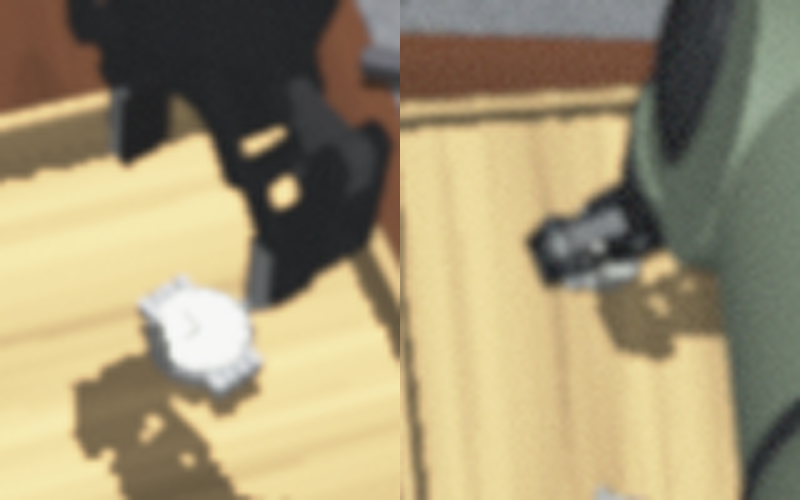

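Side view: the pads straddle the watch along its link axis, with tips at crop (125,158) and (260,300). The alignment looks right, so I'm descending and gripping.

move_arm([
  [0.1, 0, 1],
  [0, 0, 1],
  [0, 0, 1],
  [0, 0, 1],
  [0, 0, 0.85],
  [0, 0, 0],
], gripper=[0.8, 0.8, 0.8, 0.8, 0.8, 0.8], twist=[0, 0, 0, 0, 0, 0])

```text
clock: 2.8
position: [0.5981, -0.228, 0.0104]
tool_rot: [-3.14, 0.001, 0.427]
force: [0.5, -0.4, -0.3]
grip_width: 0.0686
finger_force: 0.0
```

move_arm([
  [0, 0, 0],
  [0, 0, 0],
  [0, 0, 0],
  [0, 0, 0],
  [0, 0, 0],
  [0, 0, 0],
  [0, 0, 0],
  [0, 0, 0],
], gripper=[0.6, 0.5, 0.45, 0.4, 0.4, 0.4, 0.4, 0.4], twist=[0, 0, 0, 0, 0, 0, 0, 0], squeeze=40)

```text
clock: 3.6
position: [0.5989, -0.2284, 0.012]
tool_rot: [3.142, -0.0, 0.427]
force: [0.5, -0.1, -0.4]
grip_width: 0.0343
finger_force: 0.0
```

```bash
python3 - <<'E'
from workcell import monitor, viewer
from h import *
o=monitor.observe();print(o["position"],o["force"])
f=viewer.grab_frame("side");t=viewer.grab_frame("top")
cv2.imwrite("pics/a2.png",np.hstack([crop(f,(315,320),60,75,6.66),crop(t,(382,215),60,75,6.66)]))
print(proj(f,o["position"]),proj(f,o["position"]+[0,0,.01]))
E
```

```text
[ 0.5989345  -0.22836034  0.01200733] [ 0.50947203 -0.09776868 -0.39893593]
[[314.64321611 328.28245972]] [[314.85610186 325.13290284]]
```

View pics/a2.png

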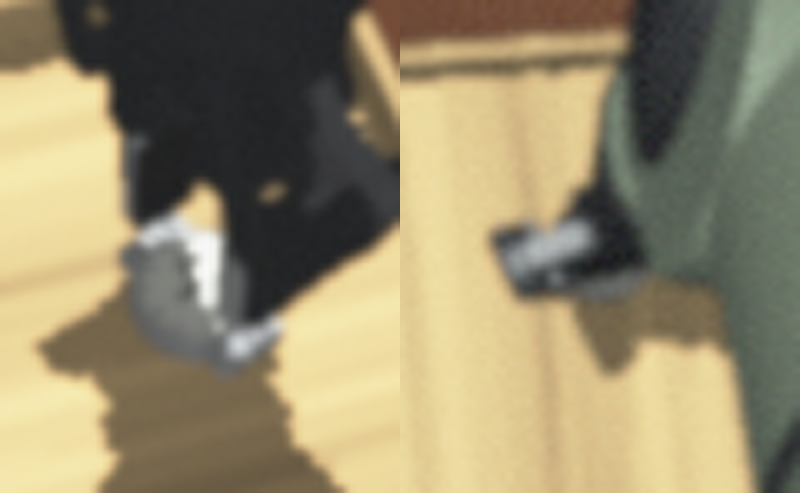

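The fingers closed above the watch, over the dial: the tips stand farther back than I assumed. The watch looks undisturbed. I'll open slightly and descend to find the true tip height by contact.

move_arm([
  [0, 0, 0],
  [0, 0, 0],
  [0, 0, 0],
  [0, 0, 0.1],
  [0, 0, 0.2],
  [0, 0, 0.1],
], gripper=[0.68, 0.68, 0.68, 0.68, 0.68, 0.68], twist=[0, 0, 0, 0, 0, 0])

```text
clock: 4.3
position: [0.5988, -0.2283, 0.0077]
tool_rot: [-3.141, 0.0, 0.427]
force: [0.5, -0.0, -0.3]
grip_width: 0.0582
finger_force: 0.0
```

move_arm([
  [0, 0, 0.1],
  [0, 0, 0.1],
  [0, 0, 0.1],
  [0, 0, 0],
  [0, 0, 0],
], gripper=[0.68, 0.68, 0.68, 0.68, 0.68], twist=[0, 0, 0, 0, 0])

```text
clock: 4.8
position: [0.5989, -0.2283, 0.005]
tool_rot: [-3.142, -0.0, 0.427]
force: [0.1, -0.1, -0.3]
grip_width: 0.0583
finger_force: 0.0
```

move_arm([
  [0, 0, 0.1],
  [0, 0, 0.1],
  [0, 0, 0],
  [0, 0, 0],
], gripper=[0.68, 0.68, 0.68, 0.68], twist=[0, 0, 0, 0])

```text
clock: 5.2
position: [0.5989, -0.2283, 0.003]
tool_rot: [-3.142, 0.0, 0.427]
force: [0.0, -0.5, 0.9]
grip_width: 0.0582
finger_force: 0.0
```

move_arm([
  [0, 0, 0.1],
  [0, 0, 0.1],
  [0, 0, 0],
  [0, 0, 0],
], gripper=[0.68, 0.68, 0.68, 0.68], twist=[0, 0, 0, 0])

```text
clock: 5.6
position: [0.5989, -0.2283, 0.001]
tool_rot: [-3.142, 0.0, 0.427]
force: [0.4, 0.2, 0.8]
grip_width: 0.058
finger_force: 0.0
```

move_arm([
  [0, 0, 0.1],
  [0, 0, 0.1],
  [0, 0, 0],
  [0, 0, 0],
], gripper=[0.68, 0.68, 0.68, 0.68], twist=[0, 0, 0, 0])

```text
clock: 6.0
position: [0.5989, -0.2284, -0.0011]
tool_rot: [-3.142, 0.0, 0.427]
force: [-0.9, 0.0, -0.4]
grip_width: 0.0582
finger_force: 0.0
```

move_arm([
  [0, 0, 0.1],
  [0, 0, 0],
  [0, 0, 0],
  [0, 0, 0],
], gripper=[0.68, 0.68, 0.68, 0.68], twist=[0, 0, 0, 0])

```text
clock: 6.4
position: [0.5989, -0.2283, -0.002]
tool_rot: [-3.142, 0.0, 0.427]
force: [-0.4, -0.1, -1.0]
grip_width: 0.058
finger_force: 0.0
```

move_arm([
  [0, 0, 0.1],
  [0, 0, 0],
  [0, 0, 0],
  [0, 0, 0],
], gripper=[0.68, 0.68, 0.68, 0.68], twist=[0, 0, 0, 0])

```text
clock: 6.8
position: [0.5989, -0.2284, -0.003]
tool_rot: [-3.142, 0.0, 0.427]
force: [0.8, -0.0, -0.5]
grip_width: 0.0582
finger_force: 0.0
```

```bash
python3 - <<'E'
from workcell import monitor, viewer
from h import *
o=monitor.observe();p=o["position"]
f=viewer.grab_frame("side")
cv2.imwrite("pics/a3.png",crop(f,(315,325),60,50,12))
u=np.array([np.cos(np.radians(114.5)),np.sin(np.radians(114.5)),0]); v=np.array([u[1],-u[0],0])
for z in(.007,.013,.020,.03):
  q=[[p[0],p[1],z]+a*.029*u+b*.011*v for a in(1,-1) for b in(1,-1)]
  print(z,np.round((proj(f,q)-[285,300])*12+5.5).astype(int).tolist())
E
```

```text
0.007 [[301, 203], [190, 270], [535, 460], [422, 533]]
0.013 [[302, 180], [191, 248], [537, 437], [423, 511]]
0.02 [[304, 153], [192, 221], [540, 411], [426, 485]]
0.03 [[306, 115], [193, 183], [544, 373], [429, 447]]
```

View pics/a3.png

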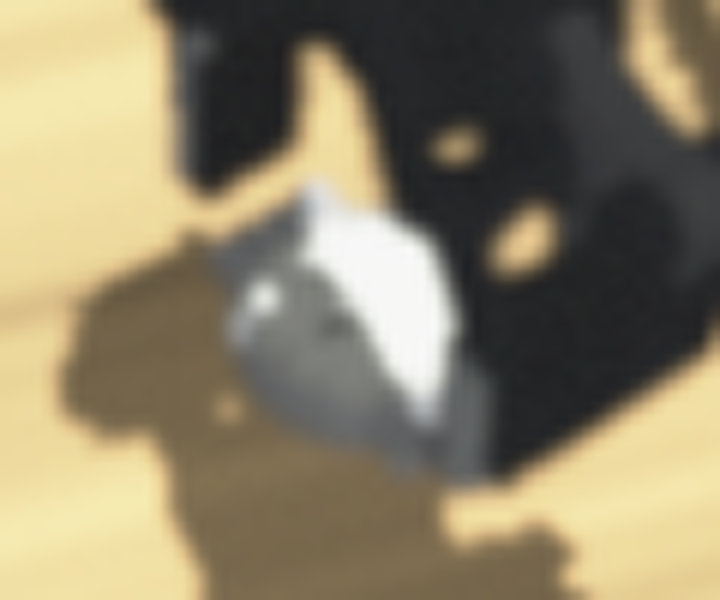

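The left tip at (205,192) still stands clear of its shadow, so the fingers are still well above the floor. I'm continuing down in small steps until contact.

move_arm([
  [0, 0, 0.1],
  [0, 0, 0.1],
  [0, 0, 0],
  [0, 0, 0],
], gripper=[0.68, 0.68, 0.68, 0.68], twist=[0, 0, 0, 0])

```text
clock: 7.25
position: [0.5988, -0.2283, -0.0051]
tool_rot: [-3.141, 0.0, 0.427]
force: [0.0, -0.0, -0.1]
grip_width: 0.058
finger_force: 0.0
```

move_arm([
  [0, 0, 0.1],
  [0, 0, 0.1],
  [0, 0, 0],
  [0, 0, 0],
], gripper=[0.68, 0.68, 0.68, 0.68], twist=[0, 0, 0, 0])

```text
clock: 7.65
position: [0.5989, -0.2283, -0.007]
tool_rot: [-3.142, 0.0, 0.427]
force: [-0.5, -0.1, -0.2]
grip_width: 0.0583
finger_force: 0.0
```

move_arm([
  [0, 0, 0],
  [0, 0, 0],
  [0, 0, 0],
  [0, 0, 0],
  [0, 0, 0],
], gripper=[0.5, 0.5, 0.5, 0.5, 0.5], twist=[0, 0, 0, 0, 0], squeeze=20)

```text
clock: 8.15
position: [0.5989, -0.2283, -0.0069]
tool_rot: [3.142, -0.0, 0.427]
force: [-1.5, 0.7, 5.2]
grip_width: 0.0475
finger_force: 20.4
```

move_arm([
  [0, 0, 0],
  [0, 0, 0],
  [0, 0, -0.2],
  [0, 0, -0.6],
  [0, 0, -1.2],
  [0, 0, -1.5],
  [0, 0, -1.5],
  [0, 0, 0],
], gripper=[0.45, 0.45, 0.45, 0.45, 0.45, 0.45, 0.45, 0.45], twist=[0, 0, 0, 0, 0, 0, 0, 0], squeeze=50)

```text
clock: 8.95
position: [0.6003, -0.2289, 0.046]
tool_rot: [3.139, -0.003, 0.427]
force: [0.3, 0.4, -0.7]
grip_width: 0.0453
finger_force: 51.3
```

```bash
python3 - <<'E'
from workcell import monitor, viewer
from h import *
o=monitor.observe();p=o["position"];print(p,o["force"],o["grip_width"])
f=viewer.grab_frame("side")
cv2.imwrite("pics/a4.png",crop(f,(315,305),60,50,12))
E
```

```text
[ 0.60031463 -0.22891085  0.04601211] [ 0.28648608  0.39325856 -0.74095282] 0.045306998168779894
```

View pics/a4.png

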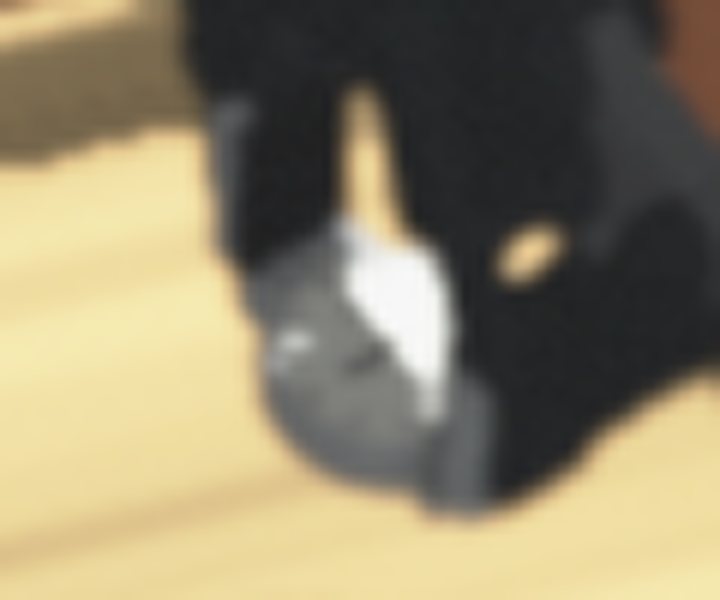

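```bash
python3 - <<'E'
from workcell import monitor
from h import *
f=pickle.load(open("f0.pkl","rb"))["side"]; p=np.array([.6003,-.2289,0])
u=np.array([np.cos(np.radians(114.5)),np.sin(np.radians(114.5)),0]); v=np.array([u[1],-u[0],0])
c=lambda P:np.round((proj(f,P)-[285,280])*12+5.5).astype(int).tolist()
for z in(.060,.0653,.07,.0723,.08):
  print(z,c([p+[0,0,z]+a*.024*u+b*.011*v for a in(1,-1) for b in(1,-1)]),c([p+[0,0,z]]))
a=np.linspace(0,2*np.pi,9)[:-1]
print("dial ring z.073 r20",c([p+[0,0,.072]+.02*(np.cos(t)*u+np.sin(t)*v) for t in a]))
print("low ring .065",c([p+[0,0,.065]+.02*(np.cos(t)*u+np.sin(t)*v) for t in a]))
print(monitor.observe()["position"])
E
```

```text
0.06 [[342, 258], [226, 326], [546, 473], [428, 547]] [[384, 399]]
0.0653 [[343, 236], [227, 305], [548, 451], [429, 525]] [[385, 377]]
0.07 [[344, 216], [227, 285], [550, 432], [431, 506]] [[387, 357]]
0.0723 [[345, 206], [228, 275], [551, 422], [432, 497]] [[387, 348]]
0.08 [[347, 174], [229, 243], [555, 390], [434, 465]] [[389, 316]]
dial ring z.073 r20 [[303, 260], [403, 241], [494, 285], [524, 367], [474, 442], [371, 462], [278, 415], [251, 331]]
low ring .065 [[302, 289], [401, 270], [491, 314], [521, 396], [471, 470], [369, 491], [277, 444], [250, 360]]
[ 0.59972112 -0.22863606  0.04466162]
```

The lift shows the watch held, but the tips appear to sit 9–12 mm above its underside, a shallow grip on the links' top edge. I'll set it back and regrip 3 mm deeper.

move_arm([
  [0, 0, 1.2],
  [0, 0, 1.2],
  [0, 0, 1.2],
  [0, 0, 0.7],
  [0, 0, 0.4],
  [0, 0, 0.2],
  [0, 0, 0],
  [0, 0, 0],
], gripper=[0.45, 0.45, 0.45, 0.45, 0.45, 0.45, 0.45, 0.45], twist=[0, 0, 0, 0, 0, 0, 0, 0])

```text
clock: 9.8
position: [0.5991, -0.2284, -0.0058]
tool_rot: [3.141, -0.0, 0.427]
force: [1.1, 1.0, 0.0]
grip_width: 0.0455
finger_force: 51.3
```

move_arm([
  [0, 0, 0.1],
  [0, 0, 0],
  [0, 0, 0],
  [0, 0, 0],
  [0, 0, 0],
  [0, 0, 0],
  [0, 0, 0.1],
  [0, 0, 0.1],
], gripper=[0.45, 0.45, 0.45, 0.68, 0.68, 0.68, 0.68, 0.68], twist=[0, 0, 0, 0, 0, 0, 0, 0])

```text
clock: 10.6
position: [0.5989, -0.2283, -0.0091]
tool_rot: [3.142, -0.0, 0.427]
force: [-0.4, -0.8, -0.5]
grip_width: 0.0581
finger_force: 0.0
```

move_arm([
  [0, 0, 0.1],
  [0, 0, 0],
  [0, 0, 0],
  [0, 0, 0],
], gripper=[0.68, 0.68, 0.68, 0.68], twist=[0, 0, 0, 0])

```text
clock: 11.0
position: [0.5989, -0.2284, -0.01]
tool_rot: [3.142, -0.0, 0.427]
force: [0.8, 0.8, 0.4]
grip_width: 0.0584
finger_force: 0.0
```

move_arm([
  [0, 0, 0],
  [0, 0, 0],
  [0, 0, 0],
  [0, 0, 0],
  [0, 0, 0],
], gripper=[0.5, 0.5, 0.5, 0.5, 0.5], twist=[0, 0, 0, 0, 0], squeeze=20)

```text
clock: 11.5
position: [0.5989, -0.2283, -0.0098]
tool_rot: [3.142, -0.0, 0.427]
force: [-2.2, 1.7, 6.7]
grip_width: 0.0472
finger_force: 20.6
```

move_arm([
  [0, 0, 0],
  [0, 0, 0],
  [0, 0, -0.4],
  [0, 0, -1.0],
  [0, 0, -1.6],
  [0, 0, -1.6],
  [0, 0, -1.4],
  [0, 0, -1.0],
], gripper=[0.45, 0.45, 0.45, 0.45, 0.45, 0.45, 0.45, 0.45], twist=[0, 0, 0, 0, 0, 0, 0, 0], squeeze=50)

```text
clock: 12.3
position: [0.5995, -0.2285, 0.0621]
tool_rot: [3.14, -0.001, 0.427]
force: [0.0, -0.8, -1.3]
grip_width: 0.0464
finger_force: 51.5
```

move_arm([
  [0.2, -1, 0],
  [0.3, -1.8, 0],
  [0.4, -2.5, 0],
  [0.4, -2.8, 0],
  [0.45, -2.8, 0],
  [0.45, -2.8, 0],
  [0.45, -2.8, 0],
  [0.45, -2.8, 0],
], gripper=[0.45, 0.45, 0.45, 0.45, 0.45, 0.45, 0.45, 0.45], twist=[0, 0, 0, 0, 0, 0, 0, 0])

```text
clock: 13.1
position: [0.5455, -0.0372, 0.0593]
tool_rot: [-3.141, 0.001, 0.428]
force: [0.9, 0.2, -0.5]
grip_width: 0.0465
finger_force: 51.5
```

move_arm([
  [0.45, -2.8, 0],
  [0.45, -2.8, 0],
  [0.45, -2.8, 0],
  [0.45, -2.8, 0],
  [0.45, -2.5, 0],
  [0.4, -2.0, 0],
  [0.12, -1.73, 0],
  [0, 0, 0],
], gripper=[0.45, 0.45, 0.45, 0.45, 0.45, 0.45, 0.45, 0.45], twist=[0, 0, 0, 0, 0, 0, 0, 0])

```text
clock: 13.9
position: [0.4979, 0.1337, 0.0594]
tool_rot: [-3.14, 0.001, 0.431]
force: [0.2, -0.5, -0.8]
grip_width: 0.0462
finger_force: 51.5
```

move_arm([
  [0, 0, 0.5],
  [0, 0, 1],
  [0, 0, 0.5],
  [0, 0, 0],
], gripper=[0.45, 0.45, 0.45, 0.45], twist=[0, 0, 0, 0])

```text
clock: 14.3
position: [0.4997, 0.1297, 0.0388]
tool_rot: [-3.141, 0.002, 0.426]
force: [0.2, 0.4, -1.2]
grip_width: 0.0462
finger_force: 51.5
```

```bash
python3 - <<'E'
from workcell import monitor, viewer
from h import *
o=monitor.observe();print(o["position"],np.degrees(o["tool_rot"]),o["force"],o["grip_width"],o["finger_force"])
f=viewer.grab_frame("side");t=viewer.grab_frame("top");pickle.dump({"side":f,"top":t},open("f1.pkl","wb"))
cv2.imwrite("pics/a5.png",np.hstack([crop(f,(240,200),50,60,8),crop(t,(235,250),50,60,8)]))
E
```

```text
[0.49965526 0.12965576 0.03883026] [-1.79992697e+02  1.08014799e-01  2.44144632e+01] [ 0.2494568   0.40576714 -1.22506845] 0.046192886665583244 51.46513760089874
```

View pics/a5.png

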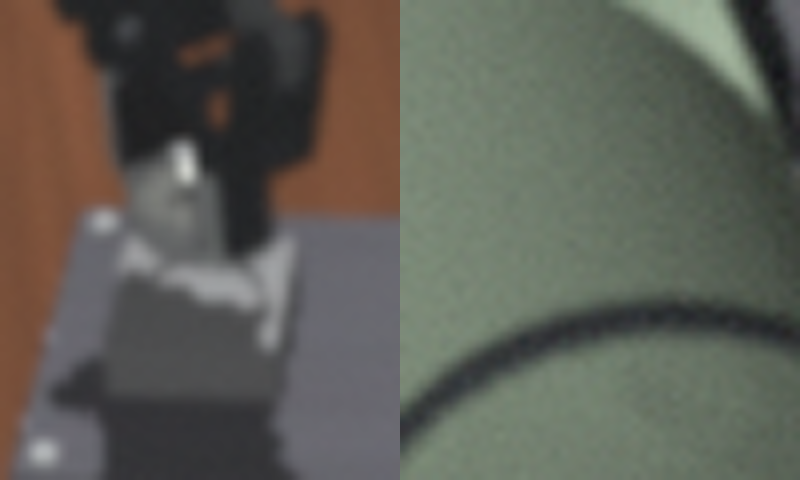

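The side view shows the watch held level above the block, with its case edge at crop (128,200) and the block's front from 105 to 280. The top view is hidden by the arm. The TCP is within 0.5 mm of the fused nest estimate, so I'm lowering with force checks.

move_arm([
  [0, 0, 0.6],
  [0, 0, 0.6],
  [0, 0, 0.5],
  [0, 0, 0.4],
  [0, 0, 0.2],
  [0, 0, 0],
  [0, 0, 0],
], gripper=[0.45, 0.45, 0.45, 0.45, 0.45, 0.45, 0.45], twist=[0, 0, 0, 0, 0, 0, 0])

```text
clock: 15.1
position: [0.5003, 0.1303, 0.0171]
tool_rot: [-3.142, -0.0, 0.427]
force: [-0.4, -0.5, -1.2]
grip_width: 0.046
finger_force: 51.5
```

move_arm([
  [0, 0, 0.1],
  [0, 0, 0.1],
  [0, 0, 0],
  [0, 0, 0],
], gripper=[0.45, 0.45, 0.45, 0.45], twist=[0, 0, 0, 0])

```text
clock: 15.5
position: [0.5003, 0.1303, 0.015]
tool_rot: [-3.142, 0.0, 0.427]
force: [0.7, -0.2, -2.3]
grip_width: 0.0463
finger_force: 51.5
```

move_arm([
  [0, 0, 0.1],
  [0, 0, 0.1],
  [0, 0, 0],
  [0, 0, 0],
], gripper=[0.45, 0.45, 0.45, 0.45], twist=[0, 0, 0, 0])

```text
clock: 15.9
position: [0.5003, 0.1303, 0.013]
tool_rot: [-3.142, 0.0, 0.427]
force: [0.1, 0.5, -1.0]
grip_width: 0.0461
finger_force: 51.5
```

move_arm([
  [0, 0, 0.1],
  [0, 0, 0],
  [0, 0, 0],
  [0, 0, 0],
], gripper=[0.45, 0.45, 0.45, 0.45], twist=[0, 0, 0, 0])

```text
clock: 16.3
position: [0.5003, 0.1303, 0.012]
tool_rot: [3.142, -0.0, 0.427]
force: [-0.5, 0.1, -0.7]
grip_width: 0.0464
finger_force: 51.5
```

move_arm([
  [0, 0, 0.1],
  [0, 0, 0],
  [0, 0, 0],
  [0, 0, 0],
], gripper=[0.45, 0.45, 0.45, 0.45], twist=[0, 0, 0, 0])

```text
clock: 16.7
position: [0.5003, 0.1303, 0.011]
tool_rot: [-3.142, -0.0, 0.427]
force: [-0.7, -0.7, 0.0]
grip_width: 0.0462
finger_force: 51.5
```

move_arm([
  [0, 0, 0.1],
  [0, 0, 0],
  [0, 0, 0],
  [0, 0, 0],
], gripper=[0.45, 0.45, 0.45, 0.45], twist=[0, 0, 0, 0])

```text
clock: 17.1
position: [0.5003, 0.1303, 0.01]
tool_rot: [-3.142, -0.0, 0.427]
force: [-0.4, -0.6, -1.6]
grip_width: 0.0461
finger_force: 51.5
```

move_arm([
  [0, 0, 0.1],
  [0, 0, 0],
  [0, 0, 0],
  [0, 0, 0],
], gripper=[0.45, 0.45, 0.45, 0.45], twist=[0, 0, 0, 0])

```text
clock: 17.5
position: [0.5004, 0.1303, 0.0094]
tool_rot: [3.142, -0.0, 0.427]
force: [-2.8, 0.0, 9.0]
grip_width: 0.0461
finger_force: 52.5
```

The watch is seated: contact came at 9.4 mm against 9.2 mm expected. Releasing gently.

move_arm([
  [0, 0, 0],
  [0, 0, 0],
  [0, 0, 0],
  [0, 0, 0],
  [0, 0, 0],
  [0, 0, 0],
  [0, 0, -0.3],
  [0, 0, -0.8],
], gripper=[0.56, 0.58, 0.62, 0.68, 0.72, 0.72, 0.72, 0.72], twist=[0, 0, 0, 0, 0, 0, 0, 0])

```text
clock: 18.3
position: [0.4999, 0.1302, 0.02]
tool_rot: [-3.141, 0.001, 0.427]
force: [-0.2, -0.2, 0.2]
grip_width: 0.0621
finger_force: 0.0
```

move_arm([
  [0, 0, -2],
  [0, 0, -3],
  [0, 0, -3],
  [0, 0, -3],
  [0, 0, -2],
  [0, 0, -1],
  [0, 0, 0],
  [0, 0, 0],
], gripper=[0.72, 0.72, 0.72, 0.72, 0.72, 0.72, 0.72, 0.72], twist=[0, 0, 0, 0, 0, 0, 0, 0])

```text
clock: 19.1
position: [0.4999, 0.1302, 0.1594]
tool_rot: [-3.141, 0.001, 0.427]
force: [-0.3, -0.2, -0.5]
grip_width: 0.0615
finger_force: 0.0
```

```bash
python3 - <<'E'
from workcell import monitor, viewer
from h import *
o=monitor.observe();print(o["position"],np.degrees(o["tool_rot"]),o["force"])
f=viewer.grab_frame("side");t=viewer.grab_frame("top");pickle.dump({"side":f,"top":t},open("f2.pkl","wb"))
cv2.imwrite("pics/a6.png",np.hstack([crop(f,(255,190),80,100,5),crop(t,(215,225),80,100,5)]))
E
```

```text
[0.49994994 0.13021805 0.15937521] [-1.79994214e+02  3.87101716e-02  2.44545644e+01] [-0.31048922 -0.24353282 -0.5091418 ]
```

View pics/a6.png

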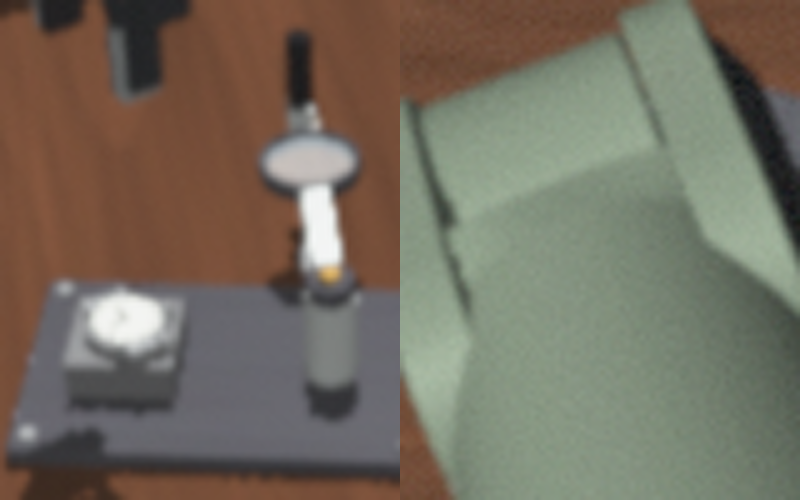

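The watch sits face up and level in the nest at crop (125,320). The peg's top is at crop (298,38) and its foot at (300,105). Now working out the peg position and the arc.

```bash
python3 - <<'E'
from h import *
d=pickle.load(open("f2.pkl","rb"));f=d["side"];t=pickle.load(open("f0.pkl","rb"))["top"]
q=(np.array([(298,36),(300,105)])+.5)/5-.5+[215,140]
print(plane(f,q[:1],.108),plane(f,q[1:],.066))
print(plane(t,(np.array([[30,37]])+.5)/(400/110)-.5+[170,189],.108))
pv=np.array([.5965,.1067]);th=np.radians(-14.2+99.8);pk=lambda a:pv+.15*np.array([np.cos(th+a),np.sin(th+a)])
print(pk(0),pk(1.4))
print("nom proj side",proj(f,[[*pk(0),.108],[*pk(0),.066]]),q,"top",proj(t,[[*pk(0),.108],[*pk(0),.066]]))
y=np.radians(24.5);A=np.array([[np.cos(y),np.sin(y)],[np.sin(y),-np.cos(y)]])
P=[pk(a) for a in np.linspace(0,1.4,17)]
print(np.round(np.diff(P,axis=0)@A.T*100,2).tolist())
print((pk(0)-[.49995,.1302])@A.T*100)
E
```

```text
[[0.60805008 0.2550133  0.108     ]] [[0.60802451 0.25489494 0.066     ]]
[[0.60618919 0.25456048 0.108     ]]
[0.60800785 0.25625791] [0.45107415 0.14346034]
nom proj side [[274.10207697 146.55031196]
 [274.50605977 160.31868964]] [[274.2 146.8]
 [274.6 160.6]] top [[177.18684002 198.0046773 ]
 [180.30855041 201.39527065]]
[[-1.18, -0.58], [-1.22, -0.48], [-1.26, -0.37], [-1.29, -0.26], [-1.3, -0.14], [-1.31, -0.03], [-1.31, 0.08], [-1.3, 0.2], [-1.27, 0.31], [-1.24, 0.42], [-1.2, 0.53], [-1.15, 0.63], [-1.09, 0.73], [-1.02, 0.82], [-0.95, 0.91], [-0.86, 0.99]]
[15.0603827  -6.98969566]
```

move_arm([
  [1.5, -0.7, 0],
  [2.5, -1.15, 0],
  [3, -1.4, 0],
  [3, -1.4, 0],
  [2.5, -1.15, 0],
  [1.5, -0.7, 0],
  [1.0, -0.45, 0],
  [0, 0, 0],
], gripper=[0.72, 0.72, 0.72, 0.72, 0.72, 0.72, 0.72, 0.72], twist=[0, 0, 0, 0, 0, 0, 0, 0])

```text
clock: 20.0
position: [0.6079, 0.2564, 0.1588]
tool_rot: [-3.141, 0.001, 0.428]
force: [-0.5, -0.5, 1.7]
grip_width: 0.0614
finger_force: 0.0
```

move_arm([
  [0, 0, 1],
  [0, 0, 2],
  [0, 0, 1.5],
  [0, 0, 1],
  [0, 0, 1.0],
  [0, 0, 1.0],
  [0, 0, 1.0],
  [0, 0, 0],
], gripper=[0.72, 0.72, 0.72, 0.72, 0.72, 0.72, 0.72, 0.72], twist=[0, 0, 0, 0, 0, 0, 0, 0])

```text
clock: 20.8
position: [0.6074, 0.2554, 0.0736]
tool_rot: [3.142, 0.002, 0.427]
force: [0.3, 0.5, -1.6]
grip_width: 0.0614
finger_force: 0.0
```

move_arm([
  [0, 0, 0.2],
  [0, 0, 0],
], gripper=[0.72, 0.72], twist=[0, 0])

```text
clock: 21.0
position: [0.6082, 0.2558, 0.0732]
tool_rot: [-3.142, -0.0, 0.427]
force: [0.3, -0.6, 0.4]
grip_width: 0.0616
finger_force: 0.0
```

move_arm([
  [0, 0, 0],
  [0, 0, 0],
  [0, 0, 0],
  [0, 0, 0],
  [0, 0, 0],
  [0, 0, 0],
  [0, 0, 0],
  [0, 0, 0],
], gripper=[0.5, 0.3, 0.2, 0.1, 0.05, 0.05, 0.05, 0.05], twist=[0, 0, 0, 0, 0, 0, 0, 0], squeeze=60)

```text
clock: 21.8
position: [0.6077, 0.2567, 0.0734]
tool_rot: [-3.14, -0.0, 0.427]
force: [-4.1, 3.6, 4.7]
grip_width: 0.0113
finger_force: 58.6
```

move_arm([
  [0, 0, 0],
  [0, 0, 0],
  [0, 0, 0],
], gripper=[0.05, 0.05, 0.05], twist=[0, 0, 0])

```text
clock: 22.1
position: [0.6077, 0.2567, 0.0734]
tool_rot: [-3.14, -0.0, 0.427]
force: [-4.2, 3.5, 6.4]
grip_width: 0.0113
finger_force: 58.6
```

The peg is gripped; swinging along the arc.

move_arm([
  [-1.18, -0.58, 0],
  [-1.22, -0.48, 0],
  [-1.26, -0.37, 0],
  [-1.29, -0.26, 0],
  [-1.3, -0.14, 0],
  [-1.31, -0.03, 0],
  [-1.31, 0.08, 0],
  [-1.3, 0.2, 0],
], gripper=[0.05, 0.05, 0.05, 0.05, 0.05, 0.05, 0.05, 0.05], twist=[0, 0, 0, 0, 0, 0, 0, 0])

```text
clock: 22.9
position: [0.5088, 0.2293, 0.0735]
tool_rot: [-3.14, -0.002, 0.428]
force: [0.5, 6.3, 2.7]
grip_width: 0.0109
finger_force: 58.7
```

move_arm([
  [-1.27, 0.31, 0],
  [-1.24, 0.42, 0],
  [-1.2, 0.53, 0],
  [-1.15, 0.63, 0],
  [-1.09, 0.73, 0],
  [0, 0, 0],
  [0, 0, 0],
], gripper=[0.05, 0.05, 0.05, 0.05, 0.05, 0.05, 0.05], twist=[0, 0, 0, 0, 0, 0, 0])

```text
clock: 23.6
position: [0.4652, 0.1805, 0.0734]
tool_rot: [-3.14, -0.0, 0.428]
force: [-5.0, 8.1, 5.1]
grip_width: 0.0112
finger_force: 59.1
```

move_arm([
  [-0.7, 0.55, 0],
  [-0.7, 0.55, 0],
  [-0.7, 0.7, 0],
  [-0.6, 0.7, 0],
  [0, 0, 0],
  [0, 0, 0],
], gripper=[0.05, 0.05, 0.05, 0.05, 0.05, 0.05], twist=[0, 0, 0, 0, 0, 0])

```text
clock: 24.2
position: [0.4511, 0.1461, 0.0733]
tool_rot: [-3.141, -0.0, 0.427]
force: [-5.5, 5.1, 5.9]
grip_width: 0.0112
finger_force: 59.1
```

move_arm([
  [-0.13, 0.2, 0],
  [0, 0, 0],
  [0, 0, 0],
  [0, 0, 0],
], gripper=[0.05, 0.05, 0.05, 0.05], twist=[0, 0, 0, 0])

```text
clock: 24.6
position: [0.4506, 0.1441, 0.0733]
tool_rot: [-3.141, -0.0, 0.428]
force: [-5.9, 6.1, 7.5]
grip_width: 0.0111
finger_force: 59.2
```

Still spring force only. I'll push on in 2 mm steps until the stop shows in the force.

move_arm([
  [-0.12, 0.16, 0],
  [0, 0, 0],
  [0, 0, 0],
  [0, 0, 0],
], gripper=[0.05, 0.05, 0.05, 0.05], twist=[0, 0, 0, 0])

```text
clock: 25.0
position: [0.4504, 0.143, 0.0734]
tool_rot: [-3.14, -0.001, 0.428]
force: [-6.1, 11.5, 5.4]
grip_width: 0.0112
finger_force: 59.1
```

move_arm([
  [-0.12, 0.16, 0],
  [0, 0, 0],
  [0, 0, 0],
  [0, 0, 0],
], gripper=[0.05, 0.05, 0.05, 0.05], twist=[0, 0, 0, 0])

```text
clock: 25.4
position: [0.4503, 0.1422, 0.0734]
tool_rot: [-3.139, -0.002, 0.429]
force: [-5.5, 18.6, 3.8]
grip_width: 0.0109
finger_force: 59.0
```

```bash
python3 - <<'E'
from workcell import monitor, viewer
from h import *
o=monitor.observe();print(o["position"],o["force"])
f=viewer.grab_frame("side");cv2.imwrite("pics/a7.png",crop(f,(260,190),130,100,6))
pv=np.array([.5965,.1067]);d=o["position"][:2]-pv;print(np.hypot(*d),np.radians(np.degrees(np.arctan2(d[1],d[0]))+14.2-99.8))
E
```

```text
[0.45032287 0.14222384 0.07344336] [-5.46611632 18.57278901  3.78931904]
0.15043169794041317 1.4091930750371704
```

View pics/a7.png

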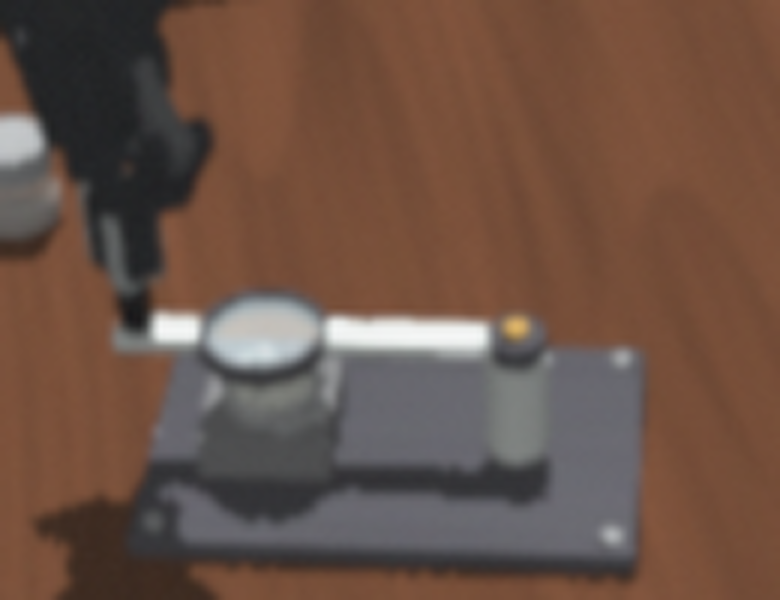

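The arm points along the stand's -x with the lens (265,335) over the seated watch. The peg is gripped at (130,310), the computed angle is about 1.41 rad, and the force has risen against the stop. Handing in.

```bash
python3 -c "
from workcell import bot
print(bot.job_done())"
```

```text
the job is handed in; nothing more can be done
None
```

I set the larger watch face up in the nest, swung the loupe arm against its stop (about 18 N of push), and handed the job in at about 25 s with the gripper still holding the peg; I lifted the watch once and set it back down in the tray to get a deeper grip.

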